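Column of instrument cases on the repair bench

ROBOT

A 7-joint arm with a two-finger parallel gripper is mounted at the origin on the work surface. World frame = base frame: x ahead of the robot, y to its left, z up, the work surface at z = 0. Lengths are in m, angles in rad, forces in N, time in s.
With the tool pointing down it reaches from about 0.4 to 0.85 m from the base axis. Payload 10.4 kg.
Tool frame: the origin (TCP) lies at the very end of the fingers, on their centre line; the grasp point (between the pads) lies 19 mm behind it; z points along the fingers, y is the line along which they close (so a half turn about z gives the same grasp; the last joint's range is limited). The gripper opens to 85 mm and grips with 20 to 120 N. Pads are 22 mm wide; open, the fingers measure 114 mm over their backs; the gripper's body (76 mm by 85 mm) begins 54 mm behind the grasp point. The pads swing forward as they close: fully open they stand 13 mm farther back than shut.
Start: joints at [-1.284, 0.332, -0.065, 1.46, 0.022, 1.35, -0.088], TCP at [0.191, 0.595, 0.196] pointing down, gripper open.
Joint ranges: [-2.6, 2.6], [-0.5, 2.12], [-1.47, 1.34], [0.16, 2.42], [-1.27, 4.41], [0.06, 2.06], [-2.6, 2.6]. Speed limits (rad/s): [2.22, 2.22, 2.79, 2.79, 3.14, 3.14, 3.14].

INTERFACE

Orientations are given as a unit quaternion [x, y, z, w].
In Python, from workcell import * gives the robot as it stands.
- The arm moves only by the tool step_arm, never from a script. Its argument "commands" is one flat list of numbers, 7 for each row, row after row: the finger opening in mm, from 0 to 85.4, then the shift along the world's x, y, z as a fraction of full scale, then the turn, a rotation vector about the world's x, y, z as a fraction of full scale. A call has exactly 10 rows; each row is the pose to reach, as a shift and turn from the pose commanded when the call began, turning the shorter way round; what a row does not reach only later rows make up. Full scale, the value 1, is 0.6 m for a shift and pi rad for a turn. A row lasts 1/8 s, in which the tool goes at most 62.5 mm and 10.7 degrees, less where a joint would pass 70% of its speed; a pose out of reach is approached as far as the arm can. A call with a number of a shift or a turn outside -1 to 1 is refused whole. A call with a gripper value outside its range is refused whole. The fingers move at their own pace and stop on an object; "squeeze" is the grip in N (left out, the last holds). Time passes only in rows, so rows that repeat a pose let the fingers close, or fill a call up. It gives the time, the measured TCP pose, the force, the opening and the grip force at its end, in the units of the state.
- get_obs(): the state, without advancing time (a new reading comes with each control period).
- camera(name): name is "scene" or "top"; returns the picture (420x560x3 uint8, red, green, blue); there is no depth.
- camera_params(name): a dict with "mtx" (3x3 intrinsics, pixels), "extrinsics" (4x4, takes a point from world to camera coordinates). Camera axes: x right, y down, z forward; pixel columns grow to the right and rows downward; lengths in m; the calibration is good to about 2 mm. A picture is of the moment at which its call begins. camera_params takes no time and is no camera call.
- hand_in(): hands the job in; it is judged then, once.
The state is a dict: "clock": time; "joint_pos": joint angles; "joint_velocities": joint speeds; "tau": joint torques, N m; "position": TCP position; "ee_rot": TCP orientation; "ft_force": force on the tool from outside, world axes, zero at the start; "torque": the same for the moment, N m; "grip_width": opening from 0.0 (shut) to 1.0 (fully open); "grasp_force": force on a finger pad.
Only numpy, scipy, OpenCV 4.12 (cv2) and the standard library are available. Lean on these libraries where they do the work, as an engineer would, in place of code of your own. Each camera call takes 0.05 s, during which the arm holds its last target. There are 200 camera calls.

TASK

The repaired instrument cases are to be stored as one column on the grey case. First take the white-ended solder spool off the grey case and stand it upright in the shallow white tray; then, setting each down gently and letting go, stack the aluminium cases on the grey case, one at a time: the largest, from the bench, then the middle-sized and last the small one, both from the sloping rack, each lying flat, centred and lengthwise squarely on the one below. Do not drop anything or shove the grey case, and leave the wire spool, the screwdriver and the bottle where they are.

Things in the scene. Friction and masses are not known exactly. Their poses are not given: they have to be found in the camera images.
- base_mid (a point): grey-painted closed instrument case, the bottom of the column, lying flat on the bench mat: 150 mm long (its x) x 90 mm wide (its y) x 45 mm high (its z), 1.6 kg, loose, flat top; this point is its centre, half-way up. The solder spool stands on it at first
- large_mid (a point): closed aluminium instrument case, 135 mm long (its x) x 60 mm wide (its y) x 42 mm high (its z), about 0.45 kg, flat lid and bottom; this point is its centre, half-way up. The largest; lies flat on the bench
- medium_mid (a point): closed aluminium instrument case, 115 mm long (its x) x 54 mm wide (its y) x 40 mm high (its z), about 0.35 kg, flat lid and bottom; this point is its centre, half-way up. Lies in one of the two lanes of the sloping rack, leaning with it: its z is square to the slope, its x points up the slope
- small_mid (a point): closed aluminium instrument case, 95 mm long (its x) x 46 mm wide (its y) x 36 mm high (its z), about 0.25 kg, flat lid and bottom; this point is its centre, half-way up. The smallest; lies in the other lane of the sloping rack, leaning likewise: its z is square to the slope, its x points up the slope
- rack: fixed rack with a plane black rubber-faced (grippy) shelf sloping at 25 degrees, low edge (with a 12 mm lip) towards the robot: 180 mm along the slope, 230 mm wide (its y), surface 25 mm above the bench in front and 101 mm at the back; origin on the bench under its centre, x towards the high edge. The two lanes' centre lines are 55 mm either side of the rack's middle, so some 60 mm are free between the two cases
- spool_mid (a point): spool of solder, a closed upright cylinder 52 mm across and 60 mm high, about 0.4 kg, white ends, metal-coloured between; stands on the grey case at first; this point is its centre, half-way up
- tray_in (a point): centre of the inner floor (4 mm above the bench) of a fixed shallow white tray, 100 x 100 mm outside, 92 x 92 mm inside, walls 4 mm thick, rim 16 mm above the bench; x and y along its sides
- wirespool_mid (a point): bystander: wire spool, copper between green ends, 72 mm across, 75 mm high, upright on the bench; its centre, half-way up
- driver_grip (a point): bystander: screwdriver lying on the bench; the middle of its handle
- flux: bystander: small bottle 44 mm across, 90 mm high, standing on the bench; origin at its underside
Mind the look-alikes: they are no part of the job. Leave any blue or pink look-alike of the part that bears medium_mid alone.

How it is judged:
By the outcome, as a careful person would: the job done as asked, in the order asked, and still so for the second after the job is handed in, with the robot touching nothing.
It also fails if it takes over 69 s, if anything falls off the work surface, if the arm or the gripper's body presses on something with over 40 N, if the wrist force passes 120 N, or if a joint passes its speed limit or range.

## Working session

There is one attempt and no reset: what is moved stays moved. The work goes in short steps, Python scripts to look and compute and a tool call to move; the robot and the scene stay as the last step left them, time stands still between calls to the robot, and variables do not carry over. Pictures are saved under pics/ and viewed, at most 10 in all, crops included, and the job is handed in when it is done.

Besides the shell and the picture viewer there is one more tool, called after ">>>" by a JSON object that holds its "fn" and its "kwargs", one argument or row to a line. step_arm: Moves the arm, as the interface text tells. Its arguments: {"type":"object","properties":{"commands":{"type":"array","items":{"type":"number"}},"squeeze":{"type":"number"}},"required":["commands"]}

```bash
mkdir -p pics; ls; python3 - <<'E'
from workcell import *
import cv2,numpy as np
for n in("scene","top"):
    im=camera(n); cv2.imwrite(f"pics/{n}0.png",im[:,:,::-1]); p=camera_params(n); print(n,np.round(p["mtx"],1).tolist(),np.round(p["extrinsics"],4).tolist())
o=get_obs(); print(o)
E
```

```text
pics
scene [[510.5, 0.0, 284.7], [0.0, 510.5, 204.8], [0.0, 0.0, 1.0]] [[-0.3536, 0.9352, -0.0207, 0.2386], [0.6434, 0.2271, -0.731, -0.281], [-0.6789, -0.2718, -0.682, 1.7751], [0.0, 0.0, 0.0, 1.0]]
top [[478.4, 0.0, 284.2], [0.0, 478.4, 214.2], [0.0, 0.0, 1.0]] [[0.0173, -0.9998, 0.0111, -0.0648], [-0.9868, -0.0189, -0.1609, 0.5558], [0.1611, -0.0082, -0.9869, 1.544], [0.0, 0.0, 0.0, 1.0]]
{'clock': 0.1, 'joint_pos': array([-1.28358924,  0.33278446, -0.06471064,  1.46085067,  0.02159533,
        1.34991112, -0.08851047]), 'joint_velocities': array([ 0.00052078, -0.00239789, -0.00059204, -0.00271912,  0.00201546,
       -0.00138442, -0.00255097]), 'tau': array([ 5.26062813e-04, -6.26742697e+01,  4.87193477e-02, -3.92426062e+01,
        1.63263670e-02,  6.88861561e-03, -2.70393308e-07]), 'position': array([0.1904279 , 0.59488336, 0.19561385]), 'ee_rot': array([ 1.54276055e-01,  9.88027582e-01, -6.24981814e-04, -7.24330596e-05]), 'ft_force': array([ 0.27311768, -0.16160061,  0.02397228]), 'torque': array([ 0.00292349, -0.02376641,  0.03423812]), 'grasp_force': 0.0, 'grip_width': 0.9994311494231832}
```

View pics/scene0.png

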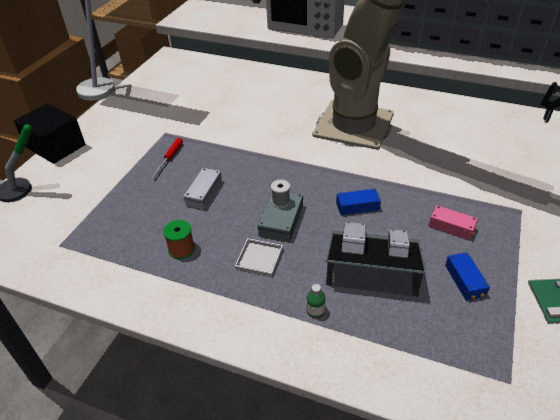

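View pics/top0.png

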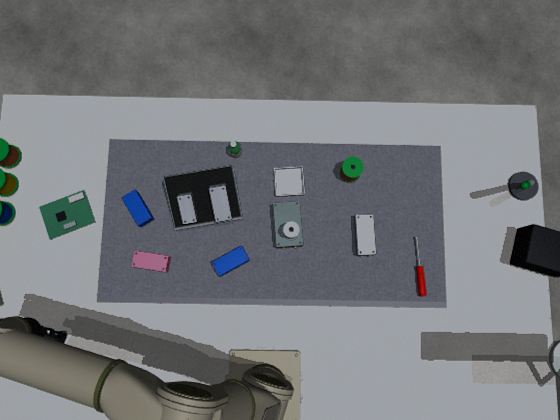

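```bash
cat > h.py <<'E'
import cv2,numpy as np
from workcell import *
def P(n):
    p=camera_params(n); return np.array(p["mtx"]),np.array(p["extrinsics"])
def proj(n,X):
    K,E=P(n); X=np.atleast_2d(X); c=X@E[:3,:3].T+E[:3,3]; q=c@K.T; return q[:,:2]/q[:,2:]
def rect(n,im,o,ax,ay,w,h,s=0.001):
    """image of plane o + i*s*ax + j*s*ay, i col, j row"""
    K,E=P(n); o,ax,ay=map(np.array,(o,ax,ay))
    H=K@np.column_stack([E[:3,:3]@ax*s,E[:3,:3]@ay*s,E[:3,:3]@o+E[:3,3]])
    return cv2.warpPerspective(im,H,(w,h),flags=cv2.INTER_CUBIC|cv2.WARP_INVERSE_MAP)
def ray(n,uv,z):
    K,E=P(n); R,t=E[:3,:3],E[:3,3]; c=-R.T@t; d=R.T@np.linalg.inv(K)@np.array([uv[0],uv[1],1]); return c+d*(z-c[2])/d[2]
E
python3 - <<'E'
from h import *
im=cv2.imread("pics/top0.png")
for n in("top","scene"):
    K,E=P(n); print(n,"cam",np.round(-E[:3,:3].T@E[:3,3],3))
for nm,uv,z in[("large",(365,235),.042),("grey",(287,225),.045),("spool",(291,230),.105),("tray",(289,181),.016),("med",(220,203),.1),("small",(187,208),.1),("wire",(352,168),.075),("driver",(421,280),.01),("flux",(234,149),.09)]:
    print(nm,np.round(ray("top",uv,z),3))
cv2.imwrite("pics/c1.png",cv2.resize(im[140:265,150:390],None,fx=3.3,fy=3.3,interpolation=cv2.INTER_CUBIC))
s=cv2.imread("pics/scene0.png")
cv2.imwrite("pics/c2.png",cv2.resize(s[160:300,170:440],None,fx=2.95,fy=2.95,interpolation=cv2.INTER_CUBIC))
E
```

```text
top cam [ 0.301 -0.042  1.614]
scene cam [1.47  0.323 1.01 ]
large [ 0.493 -0.323  0.042]
grey [ 0.521 -0.064  0.045]
spool [ 0.497 -0.076  0.105]
tray [ 0.677 -0.069  0.016]
med [0.581 0.153 0.1  ]
small [0.562 0.258 0.1  ]
wire [ 0.712 -0.276  0.075]
driver [ 0.349 -0.515  0.01 ]
flux [0.764 0.115 0.09 ]
```

View pics/c1.png

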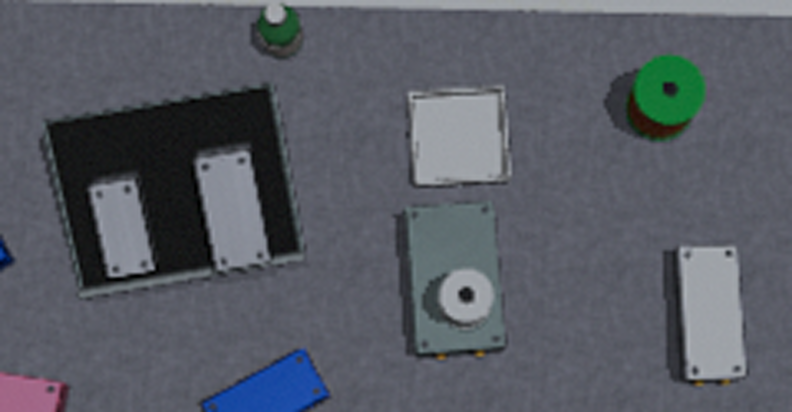

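View pics/c2.png

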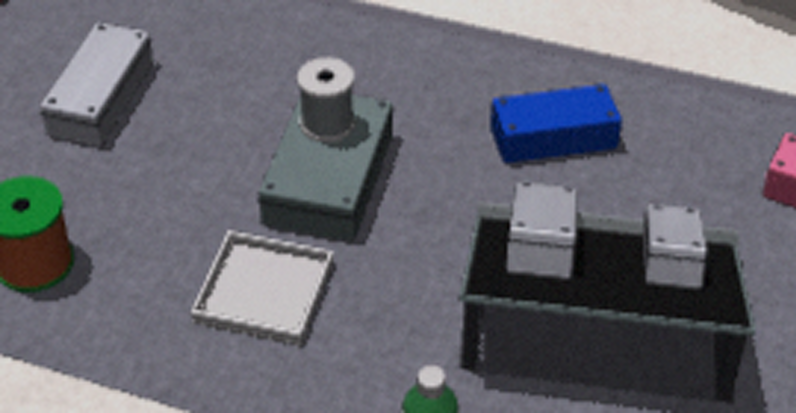

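```bash
cat > fit.py <<'E'
from h import *
from scipy.optimize import differential_evolution
from scipy.spatial.transform import Rotation as R
from scipy.ndimage import map_coordinates
def samp(im,uv):
    return np.stack([map_coordinates(im[:,:,c],[uv[:,1],uv[:,0]],order=1,mode='nearest') for c in range(3)],1)
def rim(L,W,off,k=25):
    t=np.linspace(-.44,.44,k); a,b=L/2+off,W/2+off
    return np.concatenate([np.c_[t*L,0*t+b],np.c_[t*L,0*t-b],np.c_[0*t+a,t*W],np.c_[0*t-a,t*W]])
def fit(ims,L,W,x0,tilt=0,hn=0,d=(.02,.02,0,.25),views=("top","scene"),signed=True,seed=0):
    """x0: top-face centre x,y,z, yaw; returns top-face pose"""
    b=[(v-e,v+e+1e-9) for v,e in zip(x0,d)]
    sm={n:cv2.GaussianBlur(ims[n].astype(float),(0,0),.6) for n in views}
    k=25
    def sc(p):
        r=(R.from_euler('z',p[3])*R.from_euler('y',-tilt)).as_matrix(); s=0
        for n in views:
            f=lambda o:samp(sm[n],proj(n,np.c_[rim(L,W,o),np.zeros(4*k)]@r.T+p[:3]))
            D=f(-.003)-f(.003)
            v=D.mean(1) if signed else np.abs(D).mean(1)
            s+=np.clip(v,-30,45).reshape(4,k).mean(1).sum()
        return -s
    q=differential_evolution(sc,b,seed=seed,tol=1e-6,maxiter=120,popsize=12)
    return q.x,q.fun
def spool(ims,x0,r=.026,views=("top","scene")):
    a=np.linspace(0,2*np.pi,80); sm={n:cv2.GaussianBlur(ims[n].astype(float),(0,0),.6) for n in views}
    def sc(p):
        s=0
        for n in views:
            f=lambda o:samp(sm[n],proj(n,np.c_[p[0]+(r+o)*np.cos(a),p[1]+(r+o)*np.sin(a),0*a+x0[2]]))
            s+=np.clip((f(-.003)-f(.003)).mean(1),-30,60).mean()
        return -s
    q=differential_evolution(sc,[(v-.02,v+.02) for v in x0[:2]],seed=0,tol=1e-6); return q.x,q.fun
E
cat > m.py <<'E'
from fit import *
ims={n:cv2.imread(f"pics/{n}0.png") for n in("top","scene")}
T=np.radians(25); pr=lambda n,r:print(n,np.round(r[0],4),round(r[1],1))
both=("top","scene")
for v in (both,("top",),("scene",)):
    print(v)
    pr("large",fit(ims,.135,.060,[.493,-.323,.042,.05],views=v))
    pr("grey",fit(ims,.150,.090,[.521,-.064,.045,.03],signed=False,views=v))
    pr("tray",fit(ims,.100,.100,[.677,-.069,.016,.03],views=v))
    pr("spool",spool(ims,[.497,-.076,.105],views=v))
m=fit(ims,.115,.054,[.581,.153,.1,.1],tilt=T,d=(.025,.025,.03,.25));pr("med",m)
s=fit(ims,.095,.046,[.562,.258,.1,.1],tilt=T,d=(.025,.025,.03,.25));pr("small",s)
pr("shelf",fit(ims,.180,.230,[.58,.21,.063,.13],tilt=T,d=(.03,.03,0,.2),signed=False))
E
python3 m.py
```

```text
('top', 'scene')Traceback (most recent call last):
  File "m.py", line 7, in <module>
    pr("large",fit(ims,.135,.060,[.493,-.323,.042,.05],views=v))
               ~~~^^^^^^^^^^^^^^^^^^^^^^^^^^^^^^^^^^^^^^^^^^^^^
  File "fit.py", line 23, in fit
    q=differential_evolution(sc,b,seed=seed,tol=1e-6,maxiter=120,popsize=12)
    return fun(*args, **kwargs)
    ret = solver.solve()
    next(self)
    ~~~~^^^^^^
    energy = self.func(parameters)
    return self.f(x, *self.args)
           ~~~~~~^^^^^^^^^^^^^^^
  File "fit.py", line 19, in sc
    D=f(-.003)-f(.003)
      ~^^^^^^^
  File "fit.py", line 18, in <lambda>
    f=lambda o:samp(sm[n],proj(n,np.c_[rim(L,W,o),np.zeros(4*k)]@r.T+p[:3]))
                          ~~~~^^^^^^^^^^^^^^^^^^^^^^^^^^^^^^^^^^^^^^^^^^^^^
  File "h.py", line 6, in proj
    K,E=P(n); X=np.atleast_2d(X); c=X@E[:3,:3].T+E[:3,3]; q=c@K.T; return q[:,:2]/q[:,2:]
        ~^^^
  File "h.py", line 4, in P
    p=camera_params(n); return np.array(p["mtx"]),np.array(p["extrinsics"])
ValueError: time passes only in moves, steps and waits
```

```bash
sed -i 's/^def P(n):/from functools import lru_cache\n@lru_cache\ndef P(n):/' h.py; time python3 m.py; python3 -c "
from workcell import *; print(get_obs()['clock'])"
```

```text
('top', 'scene')
large [ 0.4968 -0.3243  0.042   0.0537] -332.7
grey [ 0.5293 -0.0662  0.045   0.1082] -205.3
tray [ 0.6795 -0.0704  0.016   0.0907] -270.0
spool [ 0.5004 -0.0766] -105.5
('top',)
large [ 0.4962 -0.3233  0.042   0.0473] -176.8
grey [ 0.5283 -0.0659  0.045   0.0826] -94.1
tray [ 0.6802 -0.0697  0.016   0.098 ] -125.7
spool [ 0.5    -0.0761] -49.3
('scene',)
large [ 0.4984 -0.3245  0.042   0.0589] -162.3
grey [ 0.5298 -0.0659  0.045   0.1213] -115.7
tray [ 0.679  -0.0708  0.016   0.0877] -148.7
spool [ 0.5012 -0.0771] -57.1
med [0.5818 0.1534 0.0862 0.2034] -293.4
small [0.562  0.2625 0.0805 0.2085] -302.6
shelf [0.6033 0.2197 0.063  0.2006] -212.0
0.1
real	0m15.645s
user	0m17.789s
sys	0m0.199s
```

>>> {"fn": "step_arm", "kwargs": {
  "commands": [85,0.1,-0.1,0.04,0,0,0.03,85,0.2,-0.2,0.04,0,0,0.06,85,0.3,-0.3,0.04,0,0,0.09,85,0.35,-0.4,0.04,0,0,0.13,85,0.38,-0.5,0.04,0,0,0.13,85,0.4,-0.6,0.04,0,0,0.13,85,0.43,-0.7,0.04,0,0,0.13,85,0.45,-0.8,0.04,0,0,0.13,85,0.47,-0.9,0.04,0,0,0.13,85,0.48,-1,0.04,0,0,0.13],
  "squeeze": 30
}}

```text
clock: 1.35
position: [0.4681, 0.0551, 0.2202]
ee_rot: [-0.049, 0.999, 0.0, -0.0]
ft_force: [0.6, -0.1, 0.1]
grip_width: 0.991
grasp_force: 0.0
```

```bash
cat > go.py <<'E'
# go.py x y z yaw tilt_deg : shift/turn fractions to reach it from here
from workcell import *
import numpy as np,sys
from scipy.spatial.transform import Rotation as R
o=get_obs(); p=o["position"]; r=R.from_quat(o["ee_rot"])
y=r.as_matrix()[:,1]; z=r.as_matrix()[:,2]
print("t",round(o["clock"],2),"pos",np.round(p,4),"yaw",round(np.arctan2(-y[0],y[1]),4),"z",np.round(z,3),"f",np.round(o["ft_force"],1),"w",round(o["grip_width"]*85.4,1),"gf",round(o["grasp_force"],1),"q",np.round(o["joint_pos"],2))
if len(sys.argv)>1:
    a=list(map(float,sys.argv[1:])); 
    t=R.from_euler('z',a[3])*R.from_euler('y',-np.radians(a[4]))*R.from_euler('y',np.pi)
    print("shift",np.round((np.array(a[:3])-p)/.6,4),"turn",np.round((t*r.inv()).as_rotvec()/np.pi,4))
E
python3 go.py .5003 -.0766 .066 .10 0
```

```text
t 1.35 pos [0.4681 0.0551 0.2202] yaw 0.0985 z [-0.  0. -1.] f [ 0.6 -0.1  0.1] w 84.6 gf 0.0 q [-0.58 -0.04  0.36  1.83  0.01  1.35  1.44]
shift [ 0.0537 -0.2195 -0.257 ] turn [-0.0001 -0.      0.0005]
```

>>> {"fn": "step_arm", "kwargs": {
  "commands": [85,0.02,-0.08,0,0,0,0,85,0.04,-0.16,0,0,0,0,85,0.05,-0.22,-0.02,0,0,0,85,0.05,-0.22,-0.06,0,0,0,85,0.05,-0.22,-0.06,0,0,0,85,0.05,-0.22,-0.06,0,0,0,85,0.05,-0.22,-0.06,0,0,0,85,0.05,-0.22,-0.06,0,0,0,85,0.05,-0.22,-0.06,0,0,0,85,0.05,-0.22,-0.06,0,0,0]
}}

```text
clock: 2.6
position: [0.4981, -0.0748, 0.1844]
ee_rot: [-0.049, 0.999, 0.0, 0.0]
ft_force: [0.8, 0.4, 0.4]
grip_width: 0.997
grasp_force: 0.0
```

```bash
python3 go.py .5003 -.0766 .066 .10 0
```

```text
t 2.6 pos [ 0.4981 -0.0748  0.1844] yaw 0.0987 z [ 0.  0. -1.] f [0.8 0.4 0.4] w 85.1 gf 0.0 q [-0.43  0.06  0.51  1.82 -0.03  1.27  1.76]
shift [ 0.0037 -0.003  -0.1974] turn [-0.      0.      0.0004]
```

>>> {"fn": "step_arm", "kwargs": {
  "commands": [85,0.004,-0.003,-0.06,0,0,0,85,0.004,-0.003,-0.12,0,0,0,85,0.004,-0.003,-0.17,0,0,0,85,0.004,-0.003,-0.197,0,0,0,85,0.004,-0.003,-0.197,0,0,0,40,0.004,-0.003,-0.197,0,0,0,40,0.004,-0.003,-0.197,0,0,0,40,0.004,-0.003,-0.197,0,0,0,40,0.004,-0.003,-0.197,0,0,0,40,0.004,-0.003,-0.197,0,0,0],
  "squeeze": 30
}}

```text
clock: 3.85
position: [0.5023, -0.0769, 0.0685]
ee_rot: [-0.049, 0.999, 0.0, 0.002]
ft_force: [-2.1, -0.3, 16.0]
grip_width: 0.471
grasp_force: 7.8
```

```bash
python3 go.py .6795 -.0704 .032 .10 0
```

```text
t 3.85 pos [ 0.5023 -0.0769  0.0685] yaw 0.0983 z [ 0.004  0.001 -1.   ] f [-2.1 -0.3 16. ] w 40.3 gf 7.8 q [-0.4   0.2   0.51  1.95 -0.11  1.02  1.83]
shift [ 0.2953  0.0108 -0.0609] turn [-0.0002  0.0013  0.0006]
```

```bash
python3 - <<'E'
from h import *
s=camera("scene")[:,:,::-1]; t=camera("top")[:,:,::-1]
a=cv2.resize(s[150:260,220:340],(436,400),interpolation=cv2.INTER_CUBIC); b=cv2.resize(t[160:260,240:330],(360,400),interpolation=cv2.INTER_CUBIC)
cv2.imwrite("pics/g1.png",np.hstack([a,b]))
o=get_obs();print(o["grip_width"]*85.4,o["grasp_force"],o["ft_force"])
E
```

```text
40.2933960087097 7.829088012222201 [-2.19121285 -0.05330132 16.01069146]
```

View pics/g1.png

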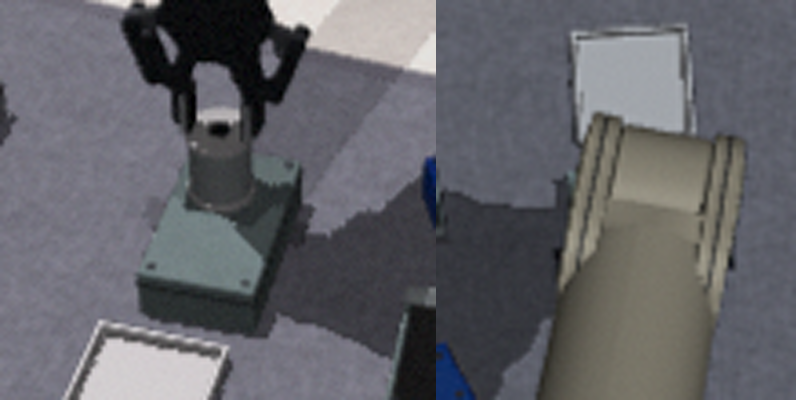

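>>> {"fn": "step_arm", "kwargs": {
  "commands": [30,0,0,0.003,0,0,0,20,0,0,0.004,0,0,0,0,0,0,0.004,0,0,0,0,0,0,0.004,0,0,0,0,0,0,0.004,0,0,0,0,0,0,0.01,0,0,0,0,0,0,0.02,0,0,0,0,0,0,0.03,0,0,0,0,0,0,0.03,0,0,0,0,0,0,0.03,0,0,0],
  "squeeze": 40
}}

```text
clock: 5.2
position: [0.5003, -0.0765, 0.084]
ee_rot: [-0.049, 0.999, 0.0, -0.0]
ft_force: [0.3, 0.6, -0.2]
grip_width: -0.003
grasp_force: 0.0
```

```bash
python3 go.py .6795 -.0704 .032 .10 0
```

```text
t 5.2 pos [ 0.5003 -0.0765  0.084 ] yaw 0.0987 z [-0.  0. -1.] f [ 0.3  0.6 -0.2] w -0.3 gf 0.0 q [-0.41  0.18  0.52  1.93 -0.1   1.06  1.82]
shift [ 0.2986  0.0102 -0.0867] turn [-0.     -0.0001  0.0004]
```

```bash
python3 - <<'E'
from h import *
s=camera("scene")[:,:,::-1]
cv2.imwrite("pics/g2.png",cv2.resize(s[120:280,180:360],(675,600),interpolation=cv2.INTER_CUBIC))
E
```

```text
(no output)
```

View pics/g2.png

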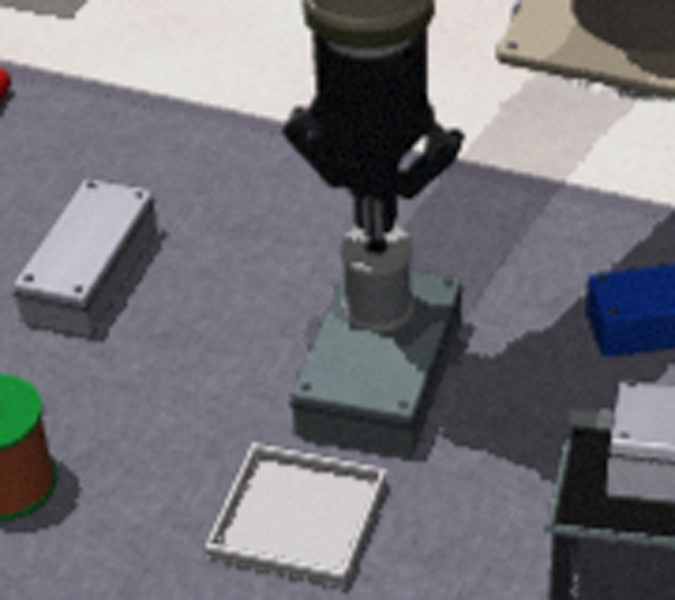

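```bash
python3 - <<'E'
from h import *
for z in(.084,.095,.105,.115,.125): print(z,proj("scene",[.5003,-.0765,z]))
print(proj("scene",[[.5003,-.0765,.045]]))
E
```

```text
0.084 [[280.43114363 190.97015786]]
0.095 [[280.32471003 187.94568457]]
0.105 [[280.22695137 185.16772257]]
0.115 [[280.12822488 182.36225843]]
0.125 [[280.02851612 179.5288817 ]]
[[280.79947222 201.43677809]]
```

>>> {"fn": "step_arm", "kwargs": {
  "commands": [0,0,0,0.05,0,0,0,40,0,0,0.09,0,0,0,85,0,0,0.09,0,0,0,85,0,0,0.09,0,0,0,85,0,0,0.09,0,0,0,85,0,0,0.09,0,0,0,85,0,0,0.06,0,0,0,85,0,0,0,0,0,0,85,0,0,-0.03,0,0,0,85,0,0,-0.03,0,0,0]
}}

```text
clock: 6.5
position: [0.4993, -0.0767, 0.0648]
ee_rot: [-0.049, 0.999, -0.0, -0.002]
ft_force: [0.6, 0.7, 0.4]
grip_width: 0.996
grasp_force: 0.0
```

```bash
python3 - <<'E'
from h import *
s=camera("scene")[:,:,::-1]; t=camera("top")[:,:,::-1]
a=cv2.resize(s[130:240,220:340],(436,400),interpolation=cv2.INTER_CUBIC); b=cv2.resize(t[160:260,240:330],(360,400),interpolation=cv2.INTER_CUBIC)
cv2.imwrite("pics/g3.png",np.hstack([a,b]))
E
python3 go.py .5003 -.0766 .05 .10 0
```

```text
t 6.6 pos [ 0.5007 -0.0767  0.0666] yaw 0.0985 z [ 0. -0. -1.] f [ 0.8 -0.1 -0. ] w 84.8 gf 0.0 q [-0.4   0.2   0.52  1.95 -0.12  1.02  1.83]
shift [-0.0007  0.0002 -0.0277] turn [0.     0.0001 0.0005]
```

View pics/g3.png

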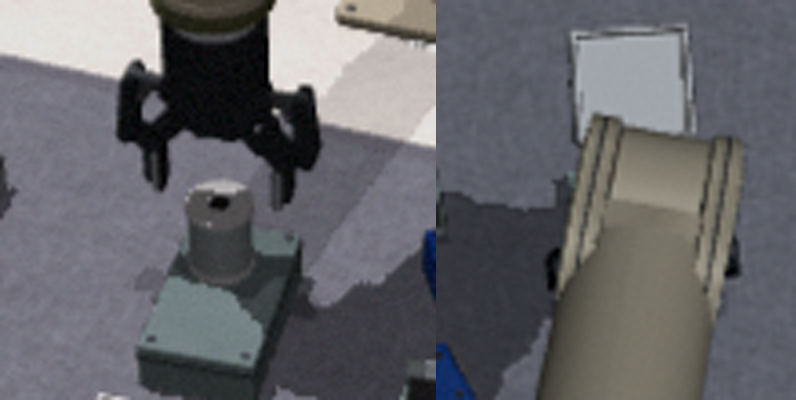

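>>> {"fn": "step_arm", "kwargs": {
  "commands": [85,0,0,-0.02,0,0,0,85,0,0,-0.04,0,0,0,85,0,0,-0.055,0,0,0,85,0,0,-0.055,0,0,0,50,0,0,-0.055,0,0,0,20,0,0,-0.055,0,0,0,20,0,0,-0.055,0,0,0,20,0,0,-0.055,0,0,0,20,0,0,-0.055,0,0,0,20,0,0,-0.055,0,0,0],
  "squeeze": 40
}}

```text
clock: 7.85
position: [0.5008, -0.0768, 0.0337]
ee_rot: [-0.049, 0.999, 0.0, 0.0]
ft_force: [-2.0, -0.8, 5.5]
grip_width: 0.603
grasp_force: 41.4
```

```bash
python3 go.py .6795 -.0704 .032 .10 0
```

```text
t 7.85 pos [ 0.5008 -0.0768  0.0337] yaw 0.0985 z [ 0.001  0.    -1.   ] f [-2.  -0.8  5.5] w 51.5 gf 41.4 q [-0.39  0.25  0.51  1.97 -0.15  0.95  1.86]
shift [ 0.2978  0.0106 -0.0028] turn [-0.0001  0.0003  0.0005]
```

>>> {"fn": "step_arm", "kwargs": {
  "commands": [20,0,0,0.02,0,0,0,20,0,0,0.06,0,0,0,20,0.05,0,0.08,0,0,0,20,0.13,0.005,0.08,0,0,0,20,0.21,0.01,0.08,0,0,0,20,0.27,0.01,0.07,0,0,0,20,0.298,0.011,0.03,0,0,0,20,0.298,0.011,0,0,0,0,20,0.298,0.011,-0.02,0,0,0,20,0.298,0.011,-0.02,0,0,0]
}}

```text
clock: 9.1
position: [0.678, -0.07, 0.0205]
ee_rot: [-0.049, 0.999, 0.0, -0.001]
ft_force: [-0.8, 0.5, -3.2]
grip_width: 0.598
grasp_force: 42.9
```

```bash
python3 - <<'E'
from h import *
s=camera("scene")[:,:,::-1]; cv2.imwrite("pics/s1.png",s); 
cv2.imwrite("pics/g4.png",cv2.resize(s[170:290,200:360],(800,600),interpolation=cv2.INTER_CUBIC))
E
python3 go.py .6795 -.0704 -.0073 .10 0
```

```text
t 9.15 pos [ 0.6788 -0.0701  0.0215] yaw 0.0983 z [-0.  0. -1.] f [ 0.3  0.7 -3.6] w 51.3 gf 42.9 q [-0.29  0.63  0.47  1.5  -0.3   1.09  1.91]
shift [ 0.0012 -0.0006 -0.0481] turn [-0.0001 -0.      0.0005]
```

View pics/g4.png

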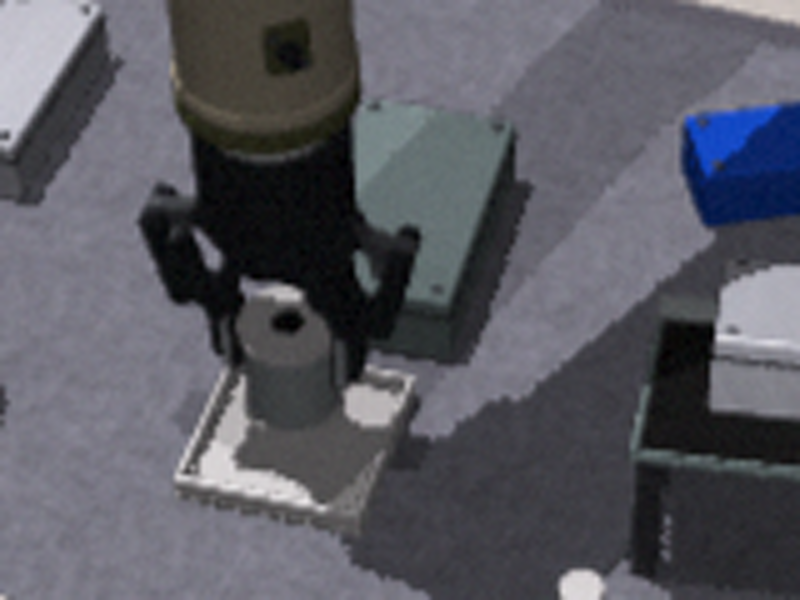

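>>> {"fn": "step_arm", "kwargs": {
  "commands": [20,0.001,0,-0.015,0,0,0,20,0.001,0,-0.03,0,0,0,20,0.001,0,-0.038,0,0,0,20,0.001,0,-0.042,0,0,0,20,0.001,0,-0.044,0,0,0,20,0.001,0,-0.045,0,0,0,20,0.001,0,-0.046,0,0,0,20,0.001,0,-0.047,0,0,0,20,0.001,0,-0.048,0,0,0,20,0.001,0,-0.048,0,0,0]
}}

```text
clock: 10.4
position: [0.6799, -0.07, -0.0072]
ee_rot: [-0.049, 0.999, 0.0, 0.0]
ft_force: [-3.1, 0.6, 3.5]
grip_width: 0.603
grasp_force: 43.3
```

>>> {"fn": "step_arm", "kwargs": {
  "commands": [60,0,0,0,0,0,0,85,0,0,0,0,0,0,85,0,0,0,0,0,0,85,0,0,0.04,0,0,0,85,0,0,0.12,0,0,0,85,0,0,0.2,0,0,0,85,-0.07,-0.07,0.22,0,0,0,85,-0.14,-0.14,0.22,0,0,0,85,-0.2,-0.21,0.22,0,0,0,85,-0.26,-0.28,0.22,0,0,0]
}}

```text
clock: 11.65
position: [0.5226, -0.2393, 0.1246]
ee_rot: [-0.049, 0.999, 0.0, 0.0]
ft_force: [0.0, 0.4, 0.1]
grip_width: 0.997
grasp_force: 0.0
```

```bash
python3 - <<'E'
from fit import *
ims={"scene":camera("scene")[:,:,::-1]}; cv2.imwrite("pics/s2.png",ims["scene"])
print("spool",spool(ims,[.6795,-.0704,.064],views=("scene",)))
print("grey",fit(ims,.150,.090,[.529,-.066,.045,.1],signed=False,views=("scene",)))
E
python3 go.py .4968 -.3240 .02 .053 0
```

```text
spool (array([ 0.67817451, -0.06938558]), np.float64(-57.270270884709205))
grey (array([ 0.52946686, -0.06569544,  0.045     ,  0.10299283]), np.float64(-121.74695662852116))
t 11.7 pos [ 0.517  -0.2469  0.1249] yaw 0.0894 z [-0.001 -0.002 -1.   ] f [-4.  -8.  -0.2] w 85.4 gf 0.0 q [-0.14  0.3   0.6   1.72 -0.18  1.18  2.17]
shift [-0.0337 -0.1285 -0.1749] turn [ 0.0008 -0.0004 -0.0116]
```

>>> {"fn": "step_arm", "kwargs": {
  "commands": [85,-0.015,-0.06,-0.02,0,0,-0.011,85,-0.034,-0.128,-0.05,0,0,-0.011,85,-0.034,-0.128,-0.1,0,0,-0.011,85,-0.034,-0.128,-0.1,0,0,-0.011,85,-0.034,-0.128,-0.1,0,0,-0.011,85,-0.034,-0.128,-0.1,0,0,-0.011,85,-0.034,-0.128,-0.1,0,0,-0.011,85,-0.034,-0.128,-0.1,0,0,-0.011,85,-0.034,-0.128,-0.1,0,0,-0.011,85,-0.034,-0.128,-0.1,0,0,-0.011]
}}

```text
clock: 12.95
position: [0.5034, -0.3148, 0.0643]
ee_rot: [-0.032, 0.999, 0.0, -0.0]
ft_force: [1.0, -0.6, 0.2]
grip_width: 0.997
grasp_force: 0.0
```

```bash
python3 go.py .4968 -.3240 -.022 .053 0
```

```text
t 12.95 pos [ 0.5034 -0.3148  0.0643] yaw 0.064 z [-0.  0. -1.] f [ 1.  -0.6  0.2] w 85.2 gf 0.0 q [-0.01  0.42  0.61  1.73 -0.27  1.08  2.32]
shift [-0.011  -0.0153 -0.1438] turn [-0.     -0.     -0.0035]
```

>>> {"fn": "step_arm", "kwargs": {
  "commands": [85,-0.011,-0.015,0,0,0,-0.0035,85,-0.011,-0.015,-0.04,0,0,-0.0035,85,-0.011,-0.015,-0.09,0,0,-0.0035,85,-0.011,-0.015,-0.12,0,0,-0.0035,85,-0.011,-0.015,-0.14,0,0,-0.0035,85,-0.011,-0.015,-0.144,0,0,-0.0035,40,-0.011,-0.015,-0.144,0,0,-0.0035,40,-0.011,-0.015,-0.144,0,0,-0.0035,40,-0.011,-0.015,-0.144,0,0,-0.0035,40,-0.011,-0.015,-0.144,0,0,-0.0035]
}}

```text
clock: 14.2
position: [0.4976, -0.3248, -0.0209]
ee_rot: [-0.026, 1.0, -0.001, 0.001]
ft_force: [-0.1, -1.2, 7.3]
grip_width: 0.694
grasp_force: 45.8
```

```bash
python3 - <<'E'
from h import *
s=camera("scene")[:,:,::-1]; cv2.imwrite("pics/s3.png",s)
E
python3 go.py .5292 -.0659 -.022 .10 0
```

```text
t 14.25 pos [ 0.4976 -0.3248 -0.0209] yaw 0.0528 z [ 0.002 -0.001 -1.   ] f [ 0.1 -2.3  6.9] w 59.0 gf 45.8 q [ 0.05  0.53  0.56  1.78 -0.35  0.92  2.39]
shift [ 0.0527  0.4315 -0.0019] turn [0.0004 0.0006 0.015 ]
```

>>> {"fn": "step_arm", "kwargs": {
  "commands": [40,0,0,0.03,0,0,0,40,0,0,0.08,0,0,0,40,0.005,0.04,0.13,0,0,0.005,40,0.013,0.11,0.13,0,0,0.01,40,0.022,0.18,0.13,0,0,0.015,40,0.03,0.25,0.13,0,0,0.015,40,0.04,0.32,0.13,0,0,0.015,40,0.05,0.38,0.13,0,0,0.015,40,0.053,0.42,0.13,0,0,0.015,40,0.053,0.432,0.12,0,0,0.015],
  "squeeze": 55
}}

```text
clock: 15.5
position: [0.5286, -0.0626, 0.0503]
ee_rot: [-0.051, 0.999, 0.0, 0.0]
ft_force: [-0.2, 0.0, -5.4]
grip_width: 0.688
grasp_force: 64.3
```

>>> {"fn": "step_arm", "kwargs": {
  "commands": [40,0,0,0,0,0,0,40,0,0,0,0,0,0,40,0,0,0,0,0,0,40,0,0,0,0,0,0,40,0,0,0,0,0,0,40,0,0,-0.01,0,0,0,40,0,0,-0.02,0,0,0,40,0,0,-0.025,0,0,0,40,0,0,-0.025,0,0,0,40,0,0,-0.025,0,0,0]
}}

```text
clock: 16.75
position: [0.5288, -0.0646, 0.035]
ee_rot: [-0.05, 0.999, -0.0, 0.0]
ft_force: [0.6, -0.1, -5.0]
grip_width: 0.692
grasp_force: 64.3
```

```bash
python3 go.py .5297 -.066 .0241 .10 0
```

```text
t 16.75 pos [ 0.5288 -0.0646  0.035 ] yaw 0.1002 z [ 0.  0. -1.] f [ 0.6 -0.1 -5. ] w 59.1 gf 64.3 q [-0.41  0.31  0.51  1.91 -0.18  0.97  1.86]
shift [ 0.0015 -0.0023 -0.0182] turn [-0.      0.0001 -0.0001]
```

Lower slowly the last 11 mm.

>>> {"fn": "step_arm", "kwargs": {
  "commands": [40,0.0015,-0.0023,-0.005,0,0,0,40,0.0015,-0.0023,-0.01,0,0,0,40,0.0015,-0.0023,-0.013,0,0,0,40,0.0015,-0.0023,-0.015,0,0,0,40,0.0015,-0.0023,-0.016,0,0,0,40,0.0015,-0.0023,-0.017,0,0,0,40,0.0015,-0.0023,-0.0175,0,0,0,40,0.0015,-0.0023,-0.018,0,0,0,40,0.0015,-0.0023,-0.0182,0,0,0,40,0.0015,-0.0023,-0.0182,0,0,0]
}}

```text
clock: 18.0
position: [0.5295, -0.066, 0.0243]
ee_rot: [-0.05, 0.999, 0.0, 0.0]
ft_force: [-3.3, 0.4, 1.0]
grip_width: 0.689
grasp_force: 65.2
```

>>> {"fn": "step_arm", "kwargs": {
  "commands": [65,0,0,0,0,0,0,80,0,0,0,0,0,0,80,0,0,0,0,0,0,80,0,0,0.04,0,0,0,80,0,0,0.12,0,0,0,80,0,0.03,0.2,0,0,0,80,0,0.12,0.22,0,0,0,80,0,0.2,0.22,0,0,0.02,80,0.03,0.28,0.22,0,0,0.03,80,0.04,0.35,0.22,0,0,0.03]
}}

```text
clock: 19.25
position: [0.554, 0.146, 0.1561]
ee_rot: [-0.098, 0.995, 0.0, 0.0]
ft_force: [1.1, -0.2, -0.6]
grip_width: 0.938
grasp_force: 0.0
```

```bash
python3 - <<'E'
from fit import *
ims={n:camera(n)[:,:,::-1] for n in("top","scene")}
for n in ims: cv2.imwrite(f"pics/{n}4.png",ims[n])
for v in(("top","scene"),("top",),("scene",)):
    print(v,"large",fit(ims,.135,.060,[.529,-.066,.087,.1],views=v,d=(.015,.015,0,.15)))
    print("grey",fit(ims,.150,.090,[.529,-.066,.045,.1],signed=False,views=v,d=(.015,.015,0,.15)))
E
python3 go.py .5727 .1515 .1062 .2034 25
```

```text
('top', 'scene') large (array([ 0.52863377, -0.06466634,  0.087     ,  0.10636904]), np.float64(-330.2537721368944))
grey (array([ 0.52849499, -0.06499164,  0.045     ,  0.09062725]), np.float64(-208.39092031649736))
('top',) large (array([ 0.52798856, -0.06439837,  0.087     ,  0.09709445]), np.float64(-175.14813252080907))
grey (array([ 0.52685403, -0.05251197,  0.045     ,  0.09720656]), np.float64(-130.5686072605177))
('scene',) large (array([ 0.53063594, -0.06570892,  0.087     ,  0.10373773]), np.float64(-164.0490371732157))
grey (array([ 0.52998028, -0.06440484,  0.045     ,  0.07559795]), np.float64(-110.2612124369293))
t 19.35 pos [0.5532 0.15   0.1555] yaw 0.2016 z [-0.001  0.002 -1.   ] f [ 1.5  0.4 -0.2] w 79.9 gf 0.0 q [-0.68  0.25  0.39  1.68 -0.1   1.23  1.51]
shift [ 0.0326  0.0026 -0.0822] turn [ 0.0274 -0.1362  0.0005]
```

>>> {"fn": "step_arm", "kwargs": {
  "commands": [80,0.01,0.003,-0.01,0.0068,-0.034,0,80,0.02,0.003,-0.03,0.0137,-0.068,0,80,0.03,0.003,-0.05,0.02,-0.1,0,80,0.033,0.003,-0.07,0.0274,-0.136,0,80,0.033,0.003,-0.082,0.0274,-0.136,0,80,0.033,0.003,-0.082,0.0274,-0.136,0,80,0.033,0.003,-0.082,0.0274,-0.136,0,80,0.033,0.003,-0.082,0.0274,-0.136,0,80,0.033,0.003,-0.082,0.0274,-0.136,0,80,0.033,0.003,-0.082,0.0274,-0.136,0]
}}

```text
clock: 20.6
position: [0.5735, 0.1458, 0.1069]
ee_rot: [-0.095, 0.972, 0.022, 0.215]
ft_force: [-0.5, -0.4, -0.8]
grip_width: 0.933
grasp_force: 0.0
```

```bash
python3 - <<'E'
from h import *
s=camera("scene")[:,:,::-1]
cv2.imwrite("pics/g5.png",cv2.resize(s[180:300,310:450],(700,600),interpolation=cv2.INTER_CUBIC))
p=get_obs()["position"]; z=np.array([.414,.085,-.906])
for d in (0,.026,.033,.04): print(d,"A",(proj("scene",p-z*d)[0]-[310,180])*5,"B",(proj("scene",p+[0,0,d])[0]-[310,180])*5)
E
python3 go.py .6058 .1583 .0337 .2034 25
```

```text
0 A [214.00413475 210.07059025] B [214.00413475 210.07059025]
0.026 A [218.72632734 160.90097218] B [217.72057206 172.65102554]
0.033 A [220.00810929 147.55447519] B [218.7391556  162.39524847]
0.04 A [221.29435689 134.16147991] B [219.76554454 152.0608814 ]
t 20.65 pos [0.5734 0.1458 0.1068] yaw 0.1949 z [ 0.414  0.083 -0.907] f [-0.1 -0.3  0.3] w 80.4 gf 0.0 q [-0.74  0.01  0.38  2.11  0.12  0.59  1.31]
shift [ 0.054   0.0208 -0.1219] turn [-0.0006 -0.0003  0.0027]
```

View pics/g5.png

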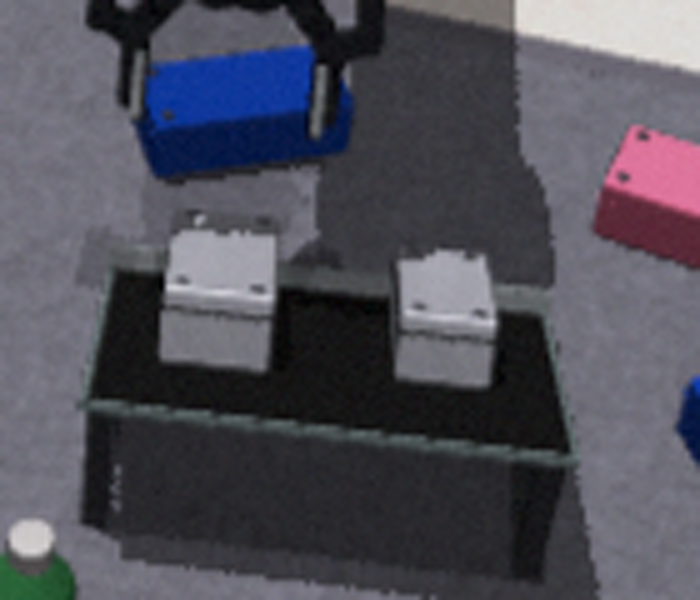

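>>> {"fn": "step_arm", "kwargs": {
  "commands": [80,-0.001,0.0095,0,0,0,0.0027,80,0.01,0.012,-0.025,0,0,0.0027,80,0.025,0.015,-0.058,0,0,0.0027,80,0.04,0.018,-0.091,0,0,0.0027,80,0.053,0.0207,-0.119,0,0,0.0027,80,0.0582,0.0217,-0.131,0,0,0.0027,80,0.0582,0.0217,-0.131,0,0,0.0027,30,0.0582,0.0217,-0.131,0,0,0.0027,30,0.0582,0.0217,-0.131,0,0,0.0027,30,0.0582,0.0217,-0.131,0,0,0.0027],
  "squeeze": 50
}}

```text
clock: 21.9
position: [0.6084, 0.159, 0.0292]
ee_rot: [-0.099, 0.971, 0.023, 0.215]
ft_force: [-3.7, -1.1, 6.0]
grip_width: 0.625
grasp_force: 52.2
```

```bash
python3 go.py .5735 .1515 .12 .2034 25
```

```text
t 21.9 pos [0.6084 0.159  0.0292] yaw 0.203 z [ 0.414  0.088 -0.906] f [-3.7 -1.1  6. ] w 53.4 gf 52.2 q [-0.7   0.23  0.36  2.09 -0.03  0.41  1.44]
shift [-0.0582 -0.0124  0.1513] turn [-0.0009 -0.0001  0.0001]
```

>>> {"fn": "step_arm", "kwargs": {
  "commands": [30,-0.012,-0.0025,0.027,0,0,0,30,-0.035,-0.0072,0.077,0,0,0,30,-0.058,-0.012,0.127,0,0,0,30,-0.065,-0.014,0.16,-0.007,0.034,0,30,-0.065,-0.014,0.18,-0.014,0.068,0,30,-0.065,-0.014,0.2,-0.021,0.102,0,30,-0.065,-0.014,0.22,-0.028,0.136,0,30,-0.065,-0.014,0.22,-0.028,0.136,0,30,-0.065,-0.014,0.22,-0.028,0.136,0,30,-0.065,-0.014,0.22,-0.028,0.136,0]
}}

```text
clock: 23.15
position: [0.5684, 0.1502, 0.1599]
ee_rot: [-0.101, 0.995, 0.001, -0.0]
ft_force: [-1.0, 0.1, -3.0]
grip_width: 0.625
grasp_force: 54.3
```

```bash
python3 go.py .529 -.0653 .08 .10 0;  python3 - <<'E'
from fit import *
ims={n:camera(n)[:,:,::-1] for n in("top","scene")}
for n in ims: cv2.imwrite(f"pics/{n}5.png",ims[n])
o=get_obs(); p=o["position"]; print(p,o["torque"])
print(fit(ims,.115,.054,[p[0],p[1],p[2]+.064,.203],views=("scene",),d=(.02,.01,0.006,.1)))
E
```

```text
t 23.15 pos [0.5684 0.1502 0.1599] yaw 0.2025 z [-0.     0.002 -1.   ] f [-1.   0.1 -3. ] w 53.4 gf 54.3 q [-0.7   0.28  0.44  1.64 -0.13  1.25  1.54]
shift [-0.0656 -0.3592 -0.1332] turn [-0.0007 -0.0001 -0.0326]
[0.56865651 0.15038702 0.16019657] [ 0.02142236 -0.02569356 -0.01846207]
(array([0.56620183, 0.14778851, 0.21819657, 0.20470941]), np.float64(-101.58535042211078))
```

>>> {"fn": "step_arm", "kwargs": {
  "commands": [30,-0.01,-0.06,0,0,0,-0.008,30,-0.025,-0.13,0,0,0,-0.016,30,-0.04,-0.2,0,0,0,-0.025,30,-0.055,-0.27,0,0,0,-0.0326,30,-0.065,-0.33,0,0,0,-0.0326,30,-0.0656,-0.359,-0.03,0,0,-0.0326,30,-0.0656,-0.359,-0.08,0,0,-0.0326,30,-0.0656,-0.359,-0.12,0,0,-0.0326,30,-0.0656,-0.359,-0.13,0,0,-0.0326,30,-0.0656,-0.359,-0.13,0,0,-0.0326]
}}

```text
clock: 24.5
position: [0.5299, -0.0649, 0.0826]
ee_rot: [-0.05, 0.999, 0.001, -0.0]
ft_force: [-0.3, -0.3, -2.3]
grip_width: 0.624
grasp_force: 54.1
```

```bash
python3 - <<'E'
from fit import *
ims={n:camera(n)[:,:,::-1] for n in("top","scene")}
for n in ims: cv2.imwrite(f"pics/{n}6.png",ims[n])
o=get_obs(); p=o["position"]; 
print(fit(ims,.115,.054,[p[0],p[1],p[2]+.064,.1],views=("scene",),d=(.02,.01,0.006,.1)))
E
python3 go.py .529 -.0653 .063 .10 0
```

```text
(array([ 0.52746696, -0.07029247,  0.14127808,  0.15944357]), np.float64(-96.5491948869265))
t 24.6 pos [ 0.5306 -0.065   0.0833] yaw 0.1002 z [ 0.001  0.002 -1.   ] f [ 0.4 -0.2 -3.5] w 53.4 gf 54.1 q [-0.46  0.25  0.57  1.87 -0.16  1.07  1.84]
shift [-0.0026 -0.0006 -0.0338] turn [-0.0007  0.0004 -0.    ]
```

>>> {"fn": "step_arm", "kwargs": {
  "commands": [30,-0.0026,-0.0006,-0.01,0,0,0,30,-0.0026,-0.0006,-0.017,0,0,0,30,-0.0026,-0.0006,-0.022,0,0,0,30,-0.0026,-0.0006,-0.025,0,0,0,30,-0.0026,-0.0006,-0.027,0,0,0,30,-0.0026,-0.0006,-0.029,0,0,0,30,-0.0026,-0.0006,-0.03,0,0,0,30,-0.0026,-0.0006,-0.031,0,0,0,30,-0.0026,-0.0006,-0.032,0,0,0,30,-0.0026,-0.0006,-0.032,0,0,0]
}}

```text
clock: 25.85
position: [0.5283, -0.0653, 0.063]
ee_rot: [-0.05, 0.999, 0.001, -0.0]
ft_force: [-0.1, 0.5, -4.0]
grip_width: 0.625
grasp_force: 54.2
```

>>> {"fn": "step_arm", "kwargs": {
  "commands": [30,0.001,0,-0.001,0,0,0,30,0.001,0,-0.002,0,0,0,30,0.001,0,-0.003,0,0,0,30,0.001,0,-0.004,0,0,0,30,0.001,0,-0.005,0,0,0,30,0.001,0,-0.005,0,0,0,30,0.001,0,-0.005,0,0,0,30,0.001,0,-0.005,0,0,0,30,0.001,0,-0.005,0,0,0,30,0.001,0,-0.005,0,0,0]
}}

```text
clock: 27.1
position: [0.529, -0.0654, 0.0603]
ee_rot: [-0.05, 0.999, 0.001, -0.0]
ft_force: [-3.9, -0.1, 6.8]
grip_width: 0.62
grasp_force: 55.2
```

>>> {"fn": "step_arm", "kwargs": {
  "commands": [60,0,0,0,0,0,0,80,0,0,0,0,0,0,80,0,0,0,0,0,0,80,0,0,0.04,0,0,0,80,0,0,0.11,0,0,0,80,0,0.05,0.18,0,0,0,80,0,0.14,0.18,0,0,0.02,80,0.01,0.23,0.18,0,0,0.03,80,0.02,0.32,0.18,0,0,0.033,80,0.03,0.41,0.17,0,0,0.033]
}}

```text
clock: 28.35
position: [0.5473, 0.1826, 0.1625]
ee_rot: [-0.102, 0.995, 0.001, 0.0]
ft_force: [0.7, 0.0, 0.8]
grip_width: 0.937
grasp_force: 0.0
```

```bash
python3 - <<'E'
from fit import *
ims={n:camera(n)[:,:,::-1] for n in("top","scene")}
for n in ims: cv2.imwrite(f"pics/{n}7.png",ims[n])
for v in(("top","scene"),("top",),("scene",)):
    for nm,L,W,z in(("med",.115,.054,.127),("large",.135,.06,.087)):
        print(v,nm,fit(ims,L,W,[.529,-.066,z,.1],views=v,d=(.02,.015,0,.15)))
E
python3 go.py .5537 .2608 .0986 .205 25
```

```text
('top', 'scene') med (array([ 0.52971351, -0.06439394,  0.127     ,  0.08842431]), np.float64(-338.24886878068537))
('top', 'scene') large (array([ 0.52858999, -0.06516721,  0.087     ,  0.10077022]), np.float64(-207.2117486773882))
('top',) med (array([ 0.52866793, -0.06420992,  0.127     ,  0.08270547]), np.float64(-175.63934119860727))
('top',) large (array([ 0.52741208, -0.06535454,  0.087     ,  0.101885  ]), np.float64(-151.7758880739734))
('scene',) med (array([ 0.53109265, -0.06454839,  0.127     ,  0.0943402 ]), np.float64(-167.3045672785571))
('scene',) large (array([ 0.53053566, -0.07750094,  0.087     ,  0.08514789]), np.float64(-96.95465096052335))
t 28.45 pos [0.5455 0.1881 0.1607] yaw 0.2129 z [-0.002  0.003 -1.   ] f [-1.2 -0.5  0.2] w 79.9 gf 0.0 q [-0.76  0.26  0.41  1.66 -0.11  1.25  1.46]
shift [ 0.0136  0.1212 -0.1035] turn [ 0.0278 -0.1367 -0.0027]
```

>>> {"fn": "step_arm", "kwargs": {
  "commands": [80,0.005,0.06,0,0,0,0,80,0.01,0.12,0,0.007,-0.034,0,80,0.011,0.13,-0.02,0.014,-0.068,0,80,0.011,0.13,-0.05,0.021,-0.1,0,80,0.011,0.13,-0.08,0.0278,-0.137,0,80,0.011,0.13,-0.106,0.0278,-0.137,0,80,0.011,0.13,-0.106,0.0278,-0.137,0,80,0.011,0.13,-0.106,0.0278,-0.137,0,80,0.011,0.13,-0.106,0.0278,-0.137,0,80,0.011,0.13,-0.106,0.0278,-0.137,0]
}}

```text
clock: 29.7
position: [0.5541, 0.2588, 0.099]
ee_rot: [-0.099, 0.971, 0.022, 0.217]
ft_force: [0.1, -0.8, 0.4]
grip_width: 0.936
grasp_force: 0.0
```

```bash
python3 go.py .5537 .2608 .0986 .205 25;python3 go.py .5868 .2676 .0261 .205 25|tail -1
```

```text
t 29.7 pos [0.5541 0.2588 0.099 ] yaw 0.2038 z [ 0.416  0.086 -0.905] f [ 0.1 -0.8  0.4] w 80.0 gf 0.0 q [-0.97  0.08  0.37  2.06  0.24  0.61  0.99]
shift [-0.0007  0.0034 -0.0006] turn [-0.0003  0.0009  0.0004]
shift [ 0.0544  0.0147 -0.1214] turn [-0.0003  0.0009  0.0004]
```

>>> {"fn": "step_arm", "kwargs": {
  "commands": [80,0,0.0034,0,0,0.001,0,80,0.01,0.006,-0.024,0,0.001,0,80,0.024,0.008,-0.056,0,0.001,0,80,0.038,0.011,-0.086,0,0.001,0,80,0.049,0.0136,-0.11,0,0.001,0,80,0.0544,0.0147,-0.1214,0,0.001,0,80,0.0544,0.0147,-0.1214,0,0.001,0,25,0.0544,0.0147,-0.1214,0,0.001,0,25,0.0544,0.0147,-0.1214,0,0.001,0,25,0.0544,0.0147,-0.1214,0,0.001,0],
  "squeeze": 45
}}

```text
clock: 30.95
position: [0.5862, 0.2677, 0.0263]
ee_rot: [-0.099, 0.971, 0.023, 0.215]
ft_force: [-4.0, -1.4, 5.0]
grip_width: 0.53
grasp_force: 46.4
```

```bash
python3 go.py
```

```text
t 30.95 pos [0.5862 0.2677 0.0263] yaw 0.2042 z [ 0.414  0.087 -0.906] f [-4.  -1.4  5. ] w 45.2 gf 46.4 q [-0.92  0.27  0.36  2.04  0.15  0.44  1.07]
```

>>> {"fn": "step_arm", "kwargs": {
  "commands": [25,-0.012,-0.0025,0.027,0,0,0,25,-0.035,-0.0072,0.077,0,0,0,25,-0.058,-0.012,0.127,0,0,0,25,-0.065,-0.014,0.17,-0.007,0.034,0,25,-0.065,-0.014,0.21,-0.014,0.068,0,25,-0.065,-0.014,0.25,-0.021,0.102,0,25,-0.065,-0.014,0.28,-0.028,0.136,0,25,-0.065,-0.014,0.28,-0.028,0.136,0,25,-0.065,-0.014,0.28,-0.028,0.136,0,25,-0.065,-0.014,0.28,-0.028,0.136,0]
}}

```text
clock: 32.2
position: [0.5461, 0.259, 0.1928]
ee_rot: [-0.102, 0.995, 0.001, -0.0]
ft_force: [0.1, 0.1, -2.2]
grip_width: 0.532
grasp_force: 47.2
```

```bash
python3 go.py .5295 -.065 .12 .095 0
```

```text
t 32.2 pos [0.5461 0.259  0.1928] yaw 0.2043 z [-0.001  0.001 -1.   ] f [ 0.1  0.1 -2.2] w 45.4 gf 47.2 q [-0.86  0.3   0.42  1.55 -0.13  1.33  1.35]
shift [-0.0277 -0.54   -0.1214] turn [-0.0004 -0.0002 -0.0348]
```

>>> {"fn": "step_arm", "kwargs": {
  "commands": [25,0,-0.05,0,0,0,-0.005,25,-0.004,-0.12,0,0,0,-0.01,25,-0.008,-0.2,0,0,0,-0.016,25,-0.012,-0.28,0,0,0,-0.022,25,-0.016,-0.36,0,0,0,-0.03,25,-0.02,-0.43,0,0,0,-0.0348,25,-0.025,-0.49,0,0,0,-0.0348,25,-0.0277,-0.53,-0.02,0,0,-0.0348,25,-0.0277,-0.54,-0.07,0,0,-0.0348,25,-0.0277,-0.54,-0.1,0,0,-0.0348]
}}

```text
clock: 33.45
position: [0.5292, -0.0659, 0.1322]
ee_rot: [-0.046, 0.999, 0.001, -0.001]
ft_force: [-0.2, 0.6, -2.9]
grip_width: 0.527
grasp_force: 47.0
```

>>> {"fn": "step_arm", "kwargs": {
  "commands": [25,0,0,0,0,0,0,25,0,0,0,0,0,0,25,0,0,0,0,0,0,25,0,0,0,0,0,0,25,0,0,0,0,0,0,25,0,0,0,0,0,0,25,0,0,0,0,0,0,25,0,0,0,0,0,0,25,0,0,0,0,0,0,25,0,0,0,0,0,0]
}}

```text
clock: 34.7
position: [0.5306, -0.0649, 0.1336]
ee_rot: [-0.047, 0.999, 0.001, -0.0]
ft_force: [-0.8, 0.2, -2.1]
grip_width: 0.529
grasp_force: 46.9
```

```bash
python3 go.py .5295 -.065 .1035 .095 0
```

```text
t 34.7 pos [ 0.5306 -0.0649  0.1336] yaw 0.0945 z [-0.001  0.001 -1.   ] f [-0.8  0.2 -2.1] w 45.2 gf 46.9 q [-0.52  0.19  0.63  1.81 -0.12  1.17  1.81]
shift [-0.0018 -0.0002 -0.0501] turn [-0.0004 -0.0002  0.0002]
```

>>> {"fn": "step_arm", "kwargs": {
  "commands": [25,-0.001,0,-0.02,0,0,0,25,-0.001,0,-0.035,0,0,0,25,-0.001,0,-0.042,0,0,0,25,-0.001,0,-0.045,0,0,0,25,-0.001,0,-0.047,0,0,0,25,-0.001,0,-0.048,0,0,0,25,-0.001,0,-0.049,0,0,0,25,-0.001,0,-0.05,0,0,0,25,-0.001,0,-0.051,0,0,0,25,-0.001,0,-0.051,0,0,0]
}}

```text
clock: 35.95
position: [0.5299, -0.0649, 0.1029]
ee_rot: [-0.047, 0.999, 0.001, -0.0]
ft_force: [0.4, 0.3, -2.8]
grip_width: 0.531
grasp_force: 47.1
```

>>> {"fn": "step_arm", "kwargs": {
  "commands": [25,0,0,-0.001,0,0,0,25,0,0,-0.002,0,0,0,25,0,0,-0.003,0,0,0,25,0,0,-0.0035,0,0,0,25,0,0,-0.004,0,0,0,25,0,0,-0.004,0,0,0,25,0,0,-0.004,0,0,0,25,0,0,-0.004,0,0,0,25,0,0,-0.004,0,0,0,25,0,0,-0.004,0,0,0]
}}

```text
clock: 37.2
position: [0.53, -0.0649, 0.1006]
ee_rot: [-0.047, 0.999, 0.001, -0.0]
ft_force: [0.1, 0.1, -2.1]
grip_width: 0.528
grasp_force: 47.1
```

>>> {"fn": "step_arm", "kwargs": {
  "commands": [25,0,0,-0.001,0,0,0,25,0,0,-0.002,0,0,0,25,0,0,-0.0025,0,0,0,25,0,0,-0.003,0,0,0,25,0,0,-0.0035,0,0,0,25,0,0,-0.0035,0,0,0,25,0,0,-0.0035,0,0,0,25,0,0,-0.0035,0,0,0,25,0,0,-0.0035,0,0,0,25,0,0,-0.0035,0,0,0]
}}

```text
clock: 38.45
position: [0.53, -0.0649, 0.0985]
ee_rot: [-0.047, 0.999, 0.001, -0.0]
ft_force: [-0.9, -0.6, -2.7]
grip_width: 0.528
grasp_force: 47.1
```

>>> {"fn": "step_arm", "kwargs": {
  "commands": [25,0,0,-0.001,0,0,0,25,0,0,-0.002,0,0,0,25,0,0,-0.0025,0,0,0,25,0,0,-0.003,0,0,0,25,0,0,-0.0035,0,0,0,25,0,0,-0.0035,0,0,0,25,0,0,-0.0035,0,0,0,25,0,0,-0.0035,0,0,0,25,0,0,-0.0035,0,0,0,25,0,0,-0.0035,0,0,0]
}}

```text
clock: 39.7
position: [0.5301, -0.0649, 0.098]
ee_rot: [-0.047, 0.999, 0.001, -0.0]
ft_force: [-9.2, 0.6, 17.9]
grip_width: 0.534
grasp_force: 49.6
```

>>> {"fn": "step_arm", "kwargs": {
  "commands": [25,0,0,0.001,0,0,0,25,0,0,0.002,0,0,0,25,0,0,0.002,0,0,0,50,0,0,0.002,0,0,0,75,0,0,0.002,0,0,0,75,0,0,0.002,0,0,0,75,0,0,0.002,0,0,0,75,0,0,0.03,0,0,0,75,0,0,0.08,0,0,0,75,0,0,0.14,0,0,0]
}}

```text
clock: 40.95
position: [0.5298, -0.0651, 0.1821]
ee_rot: [-0.047, 0.999, 0.001, -0.0]
ft_force: [0.6, -0.8, -0.7]
grip_width: 0.878
grasp_force: 0.0
```

>>> {"fn": "step_arm", "kwargs": {
  "commands": [75,0,0.08,0.03,0,0,0,75,0,0.16,0.03,0,0,0,75,-0.02,0.24,0.03,0,0,0,75,-0.04,0.32,0.03,0,0,0,75,-0.06,0.4,0.03,0,0,0,75,-0.08,0.48,0.03,0,0,0,75,-0.1,0.54,0.03,0,0,0,75,-0.1,0.56,0.03,0,0,0,75,-0.1,0.56,0.03,0,0,0,75,-0.1,0.56,0.03,0,0,0]
}}

```text
clock: 42.2
position: [0.4708, 0.2694, 0.1988]
ee_rot: [-0.046, 0.999, 0.0, -0.0]
ft_force: [-0.1, -0.3, -0.4]
grip_width: 0.875
grasp_force: 0.0
```

```bash
python3 - <<'E'
from fit import *
ims={n:camera(n)[:,:,::-1] for n in("top","scene")}
for n in ims: cv2.imwrite(f"pics/{n}8.png",ims[n])
for v in(("top","scene"),("top",),("scene",)):
    for nm,L,W,z in(("small",.095,.046,.163),("med",.115,.054,.127),("large",.135,.06,.087),("grey",.15,.09,.045)):
        r=fit(ims,L,W,[.529,-.066,z,.1],views=v,d=(.015,.015,0,.15),signed=nm!="grey");print(v,nm,np.round(r[0],4),r[1])
a=cv2.resize(ims["scene"][120:280,190:350],(400,400),interpolation=cv2.INTER_CUBIC);b=cv2.resize(ims["top"][130:270,220:360],(400,400),interpolation=cv2.INTER_CUBIC)
cv2.imwrite("pics/fin.png",np.hstack([a,b]))
E
```

```text
('top', 'scene') small [ 0.5326 -0.0643  0.163   0.0829] -336.60391084147136
('top', 'scene') med [ 0.5301 -0.0644  0.127   0.0906] -221.73121663860442
('top', 'scene') large [ 0.5286 -0.0651  0.087   0.1071] -160.86858819693754
('top', 'scene') grey [ 0.5283 -0.0665  0.045   0.0996] -165.08633313768337
('top',) small [ 0.5323 -0.0642  0.163   0.0776] -172.99439914903098
('top',) med [ 0.5288 -0.0644  0.127   0.0928] -149.79677954799493
('top',) large [ 0.5276 -0.0682  0.087   0.0928] -115.15980372811073
('top',) grey [ 0.5258 -0.051   0.045   0.1179] -96.66745449635783
('scene',) small [ 0.5336 -0.0647  0.163   0.0945] -165.89451025103682
('scene',) med [ 0.5327 -0.0641  0.127   0.0903] -78.73750288705764
('scene',) large [ 0.5345 -0.0647  0.087   0.1169] -62.46828782569556
('scene',) grey [ 0.5308 -0.0665  0.045   0.1212] -91.43699291229518
```

View pics/fin.png

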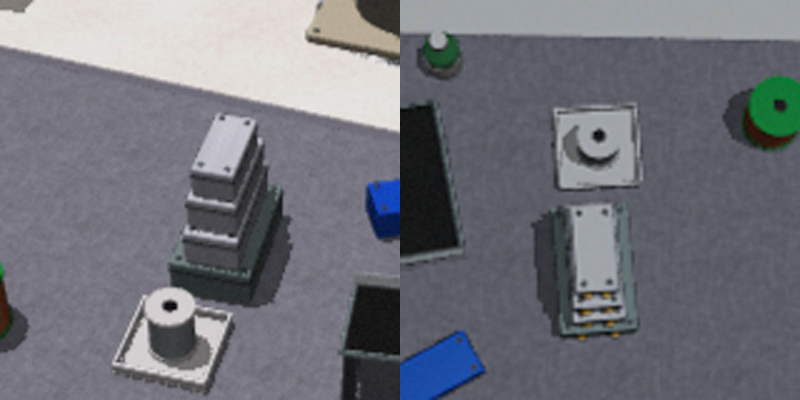

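```bash
python3 -c "
from workcell import *
print(hand_in())"
```

```text
the job is handed in; nothing more can be done
None
```

The job is handed in at about 42 s of the 69 s: the spool stands upright in the tray, and the large, middle and small cases are stacked flat on the grey case. By the camera fits, the large and middle cases are within about 2 mm of the grey case's centre, and the small one sits about 3 mm off the case below along its length. My first grasp missed because the fingers end about 25 mm short of the reported TCP; they closed on the spool's top, pressing with at least 16 N, before a second try lifted it.

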